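# Shift the tube roller into third gear

### The arm

A 6-joint arm with a two-finger parallel gripper is mounted at the origin on the work surface. World frame = base frame: x ahead of the robot, y to its left, z up, the work surface at z = 0. Lengths are in mm, angles in degrees, forces in N, time in s.
With the tool pointing down it reaches from about 250 to 850 mm from the base axis. Payload 12.5 kg.
Tool frame: the origin (TCP) lies at the very end of the fingers, on their centre line; the grasp point (between the pads) lies 19 mm behind it (arm.hold_point_z is the distance from the TCP to the grasp point, in mm); z points along the fingers, y is the line along which they close (so a half turn about z gives the same grasp; the last joint's range is limited). The gripper opens to 93 mm and grips with 3 to 60 N. Pads are 15 mm wide; open, the fingers measure 128 mm over their backs; the gripper's body (75 mm by 188 mm) begins 65 mm behind the grasp point.
Start: joints at [-72.8, 20.094, 94.641, -0, 65.266, -4.847], TCP at [206.473, -509.758, 188.533] pointing down, gripper open.
Joint ranges: [-157.81, 157.81], [-45, 120.19], [0.68, 151.7], [-89.99, 269.99], [4.06, 180], [-164.3, 164.3]. Speed limits (degrees/s): [127.2, 127.2, 159.86, 180, 180, 180].

### API

Orientations are given as a 3x3 rotation matrix whose columns are the frame's x, y, z axes.
In Python, from bench import arm gives the robot as it stands.
- The arm moves only by the shell command python3 -m creep 'ROWS' [OPENING] [FORCE]. ROWS is JSON, one flat list of numbers, 6 for each row, row after row: the shift along the tool's x, y, z in m, then the turn, a rotation vector about the tool's x, y, z in rad. A call has 1 to 12 rows; each row shifts and turns the commanded pose from where the row before left it, along the tool's axes as they then stand; what a row does not reach is not made up. A row lasts 1/12 s, in which the tool goes at most 41.7 mm and 7.16 degrees, less where a joint would pass 70% of its speed; a pose out of reach is approached as far as the arm can. A call with a gripper value outside its range is refused whole. OPENING is the closure in counts, from 0 (fully open) to 255 (shut), set as the call begins (- or left out, the last holds). The fingers move at their own pace and stop on an object; FORCE is the grip in N (left out, the last holds). Time passes only in rows, so rows that do not move let the fingers close. It gives the time, the measured TCP pose, the force, the opening and the grip force at its end, in the units of the state.
- arm.get_obs(): the state, without advancing time (a new reading comes with each control period).
- arm.camera(name): name is "scene" or "top" or "wrist"; returns the picture (400x640x3 uint8, red, green, blue); there is no depth.
- arm.get_calibration(name): a dict with "fx", "fy", "cx", "cy" (pixels), "rvec" (rotation vector, rad) and "tvec" (3), from world to camera coordinates, as OpenCV has them. Camera axes: x right, y down, z forward; pixel columns grow to the right and rows downward; lengths in mm; the calibration is good to about 2 mm. A picture is of the moment at which its call begins: read the wrist's pose just before it. get_calibration takes no time and is no camera call; for the wrist camera it gives the pose at the moment of the call.
- arm.finish_job(): hands the job in; it is judged then, once.
The state is a dict: "time": time; "joint_positions": joint angles; "qd": joint speeds; "joint_efforts": joint torques, N m; "position": TCP position; "orientation": TCP orientation; "contact_force": force on the tool from outside, world axes, zero at the start; "ft_torque": the same for the moment, N m; "width": finger opening in mm; "gripper_force": force on a finger pad.
Only numpy, scipy, OpenCV 4.12 (cv2) and the standard library are available. Lean on these libraries where they do the work, as an engineer would, in place of code of your own. Each camera call takes 0.05 s, during which the arm holds its last target. There are 200 camera calls.

### The job

The gear lever of the tube roller stands somewhere in the left slot of its H-shaped gate. With the fingertips, push the red knob to neutral if need be, across to the right, then forward (away from the robot) fully home into the third slot, the one with three pips, and let go. Only push it: do not pinch it or force it hard, do not pull the knob up, and leave the vial, bottles, dish and everything else where they stand.

Things in the scene. Friction and masses are not known exactly. Their poses are not given: they have to be found in the camera images.
- roller: tube roller mixer: fixed low white machine, 280 mm wide (y), 350 mm deep. Origin: at bench height, straight below the lever's pivot; x points forward (away from the robot, to its rollers), y left, z up. The front deck, 74 mm high, spans x = -95 to 105 mm; beyond lie blue end cheeks 105 mm high and three black rollers with two capped tubes, up to 121 mm high
- gate_center (a point): centre of the H gate, on its bare metal plate's top (100 x 90 mm, 80 mm above the bench); axes as the roller. Two fore-and-aft slots joined in the middle by a crossing slot (neutral). Pips mark the ends: 1 forward left, 2 back left, 3 (red) forward right, 4 back right. The plate blocks the lever: it crosses only within about 10 mm of neutral at the knob
- knob (a point): centre of the red knob, 30 mm across, 40 mm high, on the lever's 10 mm steel stem, 130 mm above the pivot, which is 20 mm above the bench. In the roller's frame it is 32 mm left or right of the gate's centre in the slots, and 41 mm forward or back at the slot ends. About 3 N sideways moves it and it stays where left
- lever_across (a joint): sideways tilt of the lever, rad: -0.25 in the left slot, 0 upright, +0.25 in the right slot (mechanical stops)
- lever_forward (a joint): fore-and-aft tilt of the lever, rad: +0.32 fully forward (away from the robot), 0 neutral, -0.32 fully back (mechanical stops)
- knob_lift (a joint): how far the sprung knob is pulled up along the stem, m: 0 down (at rest), at most 0.015; it takes about 8 N to start it rising and it springs back. It must stay down
- vial: bystander, leave it alone: small capped glass vial, 26 mm across, 40 mm tall, standing loose on the left side of the roller's front deck; origin: centre of its underside
- tip_pack: bystander, leave it alone: small yellow box, 45 x 35 x 30 mm, loose on the right side of the roller's front deck; origin: centre of its underside
- medium: bystander, leave it alone: amber bottle with orange cap, 64 mm across, 130 mm tall, on the bench; origin: centre of its underside
- jar: bystander, leave it alone: glass jar with white cap, 56 mm across, 75 mm tall, on the bench; origin: centre of its underside
- dish: bystander, leave it alone: covered culture dish, 62 mm across, 15 mm high, on the bench; origin: centre of its underside
- flask: bystander, leave it alone: clear flat culture flask with pink contents and blue cap, 75 x 70 x 30 mm without the cap, lying on the bench; origin: centre of its underside

How it is judged:
By the outcome, as a careful person would: the job done as asked, in the order asked, and still so for the second after the job is handed in, with the robot touching nothing.
It also fails if it takes over 61 s, if anything falls off the work surface, if the arm or the gripper's body presses on something with over 40 N, if the wrist force passes 120 N, or if a joint passes its speed limit or range.

## Working session

There is one attempt and no reset: what is moved stays moved. The work goes in short steps, Python scripts to look and compute and a shell command to move; the robot and the scene stay as the last step left them, time stands still between calls to the robot, and variables do not carry over. Pictures are saved under pics/ and viewed, at most 10 in all, crops included, and the job is handed in when it is done.

```bash
mkdir -p pics; ls
python3 - <<'E'
from bench import arm
import cv2
for n in("scene","top"):
    im=arm.camera(n); cv2.imwrite(f"pics/{n}0.png",im[:,:,::-1])
    c=arm.get_calibration(n); print(n,c)
o=arm.get_obs(); print(o["time"],o["position"],o["orientation"],o["width"])
E
```

```text
pics
scene {'fx': 478.14264751217485, 'fy': 478.14264751217485, 'cx': 320.5636823358882, 'cy': 204.9770586339725, 'rvec': array([ 0.69086989,  2.53843914, -1.25127973]), 'tvec': array([ 445.41325095,  -48.4444532 , 1452.65304289])}
top {'fx': 452.83147167679914, 'fy': 452.83147167679914, 'cx': 323.8148719149651, 'cy': 188.1230521465092, 'rvec': array([ 2.11484721, -2.14928779,  0.20000619]), 'tvec': array([  10.58551155,  527.63977921, 1296.8357796 ])}
0.1 [ 206.38829023 -509.45229491  188.07043456] [[ 9.26860609e-01  3.75405529e-01 -3.16002271e-04]
 [ 3.75405656e-01 -9.26860112e-01  9.62677169e-04]
 [ 6.85044318e-05 -1.01089659e-03 -9.99999487e-01]] 93.29792320806848
```

View pics/scene0.png

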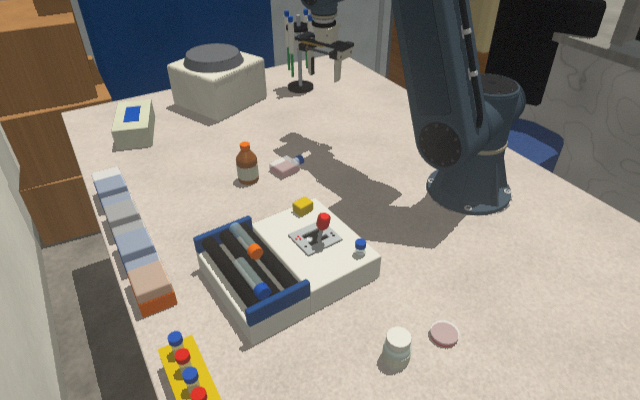

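View pics/top0.png

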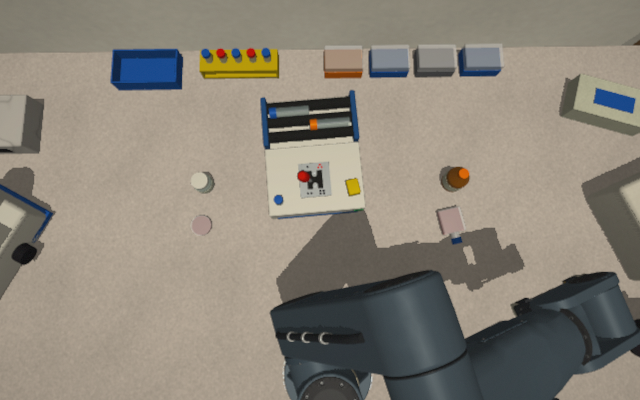

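The roller is at about (314,180) in the top view, turned slightly. The knob (303,176) is in the left slot, a little forward, the vial is at (278,200) and the yellow box at (353,187). Next I'll measure them.

```bash
cat > h.py <<'E'
import numpy as np, cv2
from bench import arm
def ray(c,uv):
    R=cv2.Rodrigues(np.array(c["rvec"]))[0]; t=np.array(c["tvec"]).ravel()
    d=R.T@np.array([(uv[0]-c["cx"])/c["fx"],(uv[1]-c["cy"])/c["fy"],1]); return -R.T@t,d/np.linalg.norm(d)
def onz(c,uv,z):
    o,d=ray(c,uv); return o+d*(z-o[2])/d[2]
def cross(r1,r2):
    (o1,d1),(o2,d2)=r1,r2
    s=np.linalg.lstsq(np.c_[d1,-d2],o2-o1,rcond=None)[0]
    p,q=o1+d1*s[0],o2+d2*s[1]; return (p+q)/2,np.linalg.norm(p-q)
def blobs(im,lo,hi,box,amin=15):
    x0,y0,x1,y1=box
    h=cv2.cvtColor(im[y0:y1,x0:x1],cv2.COLOR_RGB2HSV)
    m=cv2.inRange(h,lo,hi) if lo[0]<=hi[0] else cv2.inRange(h,(0,*lo[1:]),hi)|cv2.inRange(h,lo,(180,*hi[1:]))
    n,_,s,c=cv2.connectedComponentsWithStats(m)
    return [(c[i]+[x0,y0],s[i,4],s[i,2:4]) for i in range(1,n) if s[i,4]>=amin]
E
python3 - <<'E'
from h import *
S,T=cv2.imread("pics/scene0.png")[:,:,::-1],cv2.imread("pics/top0.png")[:,:,::-1]
cs,ct=arm.get_calibration("scene"),arm.get_calibration("top")
rs=blobs(S,(172,150,60),(6,255,255),(300,205,345,245)); rt=blobs(T,(172,150,60),(6,255,255),(290,165,325,195))
print(rs,rt)
b=max(rs,key=lambda r:r[1]);a=max(rt,key=lambda r:r[1])
print("knob",cross(ray(ct,a[0]),ray(cs,b[0])), onz(ct,a[0],150))
# deck outline (white) in top
x0,y0=250,130
h=cv2.cvtColor(T[130:230,250:380],cv2.COLOR_RGB2HSV); m=cv2.inRange(h,(0,0,190),(60,45,255))
cn=max(cv2.findContours(m,0,2)[0],key=cv2.contourArea); r=cv2.minAreaRect(cn); bx=cv2.boxPoints(r)+[x0,y0]
print(r,[(p.round(1),onz(ct,p,74)[:2].round(0)) for p in bx])
for lo,hi,box in [((105,120,60),(125,255,255),(268,188,290,212)),((20,150,90),(32,255,255),(340,170,370,200)),((105,120,60),(125,255,255),(255,85,365,155))]:
    print([(*q,onz(ct,q[0],105)[:2].round()) for q in blobs(T,lo,hi,box)])
cv2.imwrite("pics/z.png",np.hstack([cv2.resize(T[130:225,255:375],None,fx=3.3,fy=3.3,interpolation=2)[...,::-1],cv2.resize(S[190:285,270:390],None,fx=3.3,fy=3.3,interpolation=2)[...,::-1]]))
E
```

```text
[(array([323.16774194, 220.58709677]), np.int32(155), array([13, 17], dtype=int32))] [(array([303.36538462, 176.07692308]), np.int32(104), array([12, 11], dtype=int32))]
knob (array([544.00803249,  59.33356337, 146.00503785]), np.float64(1.3694766497108473)) [543.73446473  58.78490374 150.        ]
((64.035888671875, 45.40913009643555), (71.1128921508789, 95.07351684570312), 84.98689270019531) [(array([263.6, 144.1]), array([658., 178.])), (array([358.3, 135.8]), array([ 679., -103.])), (array([364.5, 206.7]), array([ 467., -114.])), (array([269.8, 215. ]), array([447., 159.]))]
[(array([278.21428571, 199.19642857]), np.int32(56), array([9, 9], dtype=int32), array([488., 132.]))]
[(array([352.63586957, 186.40217391]), np.int32(184), array([14, 18], dtype=int32), array([521., -79.]))]
[(array([353.75720165, 115.73662551]), np.int32(243), array([ 9, 50], dtype=int32), array([731., -88.])), (array([264.62857143, 122.78367347]), np.int32(245), array([ 9, 51], dtype=int32), array([713., 172.])), (array([272.2, 112.4]), np.int32(80), array([ 9, 12], dtype=int32), array([745., 150.]))]
```

View pics/z.png

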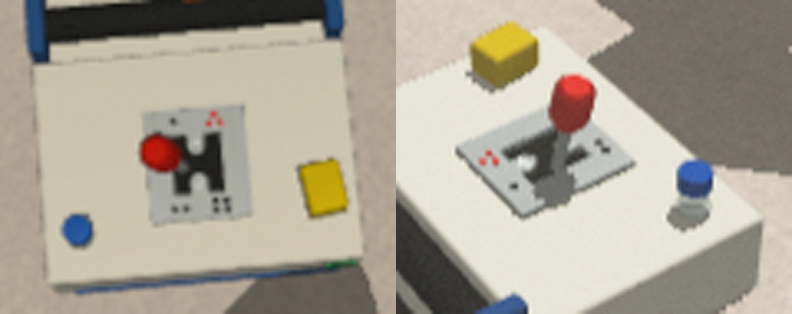

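The crop shows the knob left of centre and forward of neutral. The three red pips are forward right (top crop 214,118). The plate corners in the top crop are about (141,113), (242,105), (252,214) and (152,224).

Run:
```python
from h import *
ct=arm.get_calibration("top"); cs=arm.get_calibration("scene")
P=np.array([onz(ct,np.array(p)/3.3+[255,130],80)[:2] for p in [(141,113),(242,105),(252,214),(152,224)]])
print(P.round(),[np.linalg.norm(P[i]-P[i-1]).round() for i in range(4)])
Q=np.array([onz(cs,(np.array(p)-[396,0])/3.3+[270,190],80)[:2] for p in [(457,149),(523,215),(634,163),(560,113)]]) 
print(Q.round(),Q.mean(0))
g=P.mean(0); f=(P[0]+P[1]-P[2]-P[3]); yaw=np.arctan2(f[1],f[0]); print(g,np.degrees(yaw))
a=np.radians(4.1); X=np.array([np.cos(a),np.sin(a)]);Y=np.array([-X[1],X[0]])
for n,k in dict(knob=(544,59),vial=onz(ct,(278.2,199.2),114)[:2],tip=onz(ct,(352.6,186.4),104)[:2]).items(): print(n,np.round(k,0),(np.array(k)-g)@X,(np.array(k)-g)@Y)
o=arm.get_obs(); T=o["orientation"]; p=np.array(o["position"])
tgt=np.r_[g+X*0+Y*90,230]; print("tool shift to 90 left of gate, z230",T.T@(tgt-p)); print(np.degrees(np.arctan2(T[1,0],T[0,0])))
```

```text
[[594.  77.]
 [600. -12.]
 [502. -19.]
 [494.  68.]] [np.float64(100.0), np.float64(90.0), np.float64(98.0), np.float64(88.0)]
[[604.  -4.]
 [596.  82.]
 [500.  75.]
 [518.  -1.]] [554.38427842  38.02910819]
[547.42062002  28.66790213] 4.592282471766987
knob [544  59] -1.2431984361887576 30.499037042034054
vial [486. 131.] -53.80571025648782 106.60431555719833
tip [521. -79.] -33.86023513505181 -105.79272701386208
tool shift to 90 left of gate, z230 [ 545.84157793 -456.39868533  -41.43082227]
22.049387106095594
```

The gate centre is at about (547,29), with plate size 100x90 as given. The yaw is 4°. The knob is at neutral in the left slot (-1,+30.5), at height 146 as expected. I'll close the fingers, rise, turn and travel to 90 mm left of the gate.

```bash
python3 -m creep '[0,0,-0.021,0,0,0.1044, 0,0,-0.021,0,0,0.1044, 0,0,0,0,0,0.1044, 0.0189,-0.0301,0,0,0,0, 0.0189,-0.0301,0,0,0,0, 0.0189,-0.0301,0,0,0,0, 0.0189,-0.0301,0,0,0,0, 0.0189,-0.0301,0,0,0,0, 0.0189,-0.0301,0,0,0,0, 0.0189,-0.0301,0,0,0,0, 0.0189,-0.0301,0,0,0,0, 0.0189,-0.0301,0,0,0,0]' 255 5
python3 -m creep '[0.0189,-0.0301,0,0,0,0, 0.0189,-0.0301,0,0,0,0, 0.0189,-0.0301,0,0,0,0, 0.0189,-0.0301,0,0,0,0, 0.0189,-0.0301,0,0,0,0, 0.0189,-0.0301,0,0,0,0, 0.0189,-0.0301,0,0,0,0, 0.0189,-0.0301,0,0,0,0, 0.0189,-0.0301,0,0,0,0, 0.0189,-0.0301,0,0,0,0, 0.0189,-0.0301,0,0,0,0, 0,0,0,0,0,0]'
cat > v.py <<'E'
import sys; from h import *
g=np.array([547.4,28.7]); a=np.radians(4.1); X=np.array([np.cos(a),np.sin(a)]);Y=np.array([-X[1],X[0]])
o=arm.get_obs(); p=np.array(o["position"]); T=o["orientation"]
print("tcp roller",(p[:2]-g)@X,(p[:2]-g)@Y,p[2],"yaw",np.degrees(np.arctan2(T[1,0],T[0,0])),"w",o["width"],"F",o["contact_force"],"t",o["time"])
r=[]; ims=[]
for n,bx in(("scene",(290,200,360,250)),("top",(280,150,350,195))):
    im=arm.camera(n); c=arm.get_calibration(n); b=blobs(im,(172,150,60),(6,255,255),bx)
    b=[max(b,key=lambda q:q[1])] if b else []; print(n,b); r+= [ray(c,q[0]) for q in b]
    u,v=(320,225) if n=="scene" else (315,175)
    ims.append(cv2.resize(im[v-55:v+55,u-65:u+65],None,fx=3,fy=3,interpolation=2)[...,::-1])
if len(r)==2:
    k,e=cross(*r); print("knob",k,e,"roller",(k[:2]-g)@X,(k[:2]-g)@Y)
cv2.imwrite(f"pics/{sys.argv[1]}.png",np.hstack(ims))
E
python3 v.py a1
```

```text
time: 1.1
position: [357.1, -225.7, 230.4]
orientation: [[0.997, 0.071, -0.0], [0.071, -0.997, 0.0], [-0.0, -0.0, -1.0]]
contact_force: [0.2, -0.7, -0.5]
width: 17.7
gripper_force: 0.0
time: 2.1
position: [541.9, 122.1, 229.8]
orientation: [[0.997, 0.075, -0.0], [0.075, -0.997, 0.001], [0.0, -0.001, -1.0]]
contact_force: [1.1, 0.8, 0.2]
width: 0.8
gripper_force: 0.0
tcp roller 1.2033793903731898 93.52356195129092 229.84517345178799 yaw 4.285650729316059 w 0.7599033748424374 F [1.12744699 0.76035898 0.18752427] t 2.1
scene [(array([323.14465409, 220.66666667]), np.int32(159), array([12, 17], dtype=int32))]
top [(array([305.17647059, 176.27941176]), np.int32(68), array([ 8, 11], dtype=int32))]
knob [543.0344704   55.18841642 142.72358585] 3.845963512167195 roller -2.4605031859589324 26.732751025315537
```

View pics/a1.png

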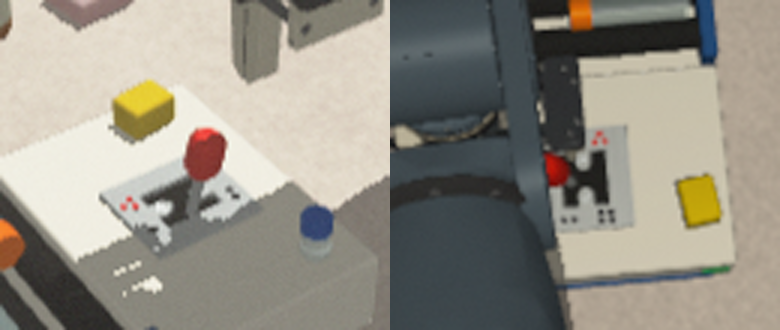

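The fingers are closed and clear of the knob on its left, about 85 mm too high. The box and vial are untouched. I'll descend and push right at low speed.

```bash
python3 -m creep '[-0.0025,0,0.023,0,0,0, 0,0,0.023,0,0,0, 0,0,0.023,0,0,0, 0,0,0.023,0,0,0, 0,0.005,0,0,0,0, 0,0.005,0,0,0,0, 0,0.005,0,0,0,0, 0,0.005,0,0,0,0, 0,0.005,0,0,0,0, 0,0.005,0,0,0,0, 0,0,0,0,0,0]'
python3 -m creep '[0,0.005,0,0,0,0, 0,0.005,0,0,0,0, 0,0.005,0,0,0,0, 0,0.005,0,0,0,0, 0,0,0,0,0,0]'
python3 v.py a2
```

```text
time: 3.12
position: [540.4, 86.7, 139.1]
orientation: [[0.997, 0.071, 0.001], [0.071, -0.997, -0.0], [0.001, 0.0, -1.0]]
contact_force: [0.3, -0.2, -1.6]
width: 0.3
gripper_force: 0.0
time: 3.53
position: [541.6, 66.8, 138.5]
orientation: [[0.997, 0.071, -0.0], [0.071, -0.997, -0.0], [-0.0, 0.0, -1.0]]
contact_force: [0.6, 0.3, 0.7]
width: 0.8
gripper_force: 0.0
tcp roller -3.0939695631939808 38.456670360025605 138.4842321450562 yaw 4.069313325821764 w 0.7571266930815794 F [0.58897153 0.27080072 0.69946828] t 3.5333
scene [(array([322.68656716, 222.28358209]), np.int32(134), array([13, 16], dtype=int32))]
top []
```

View pics/a2.png

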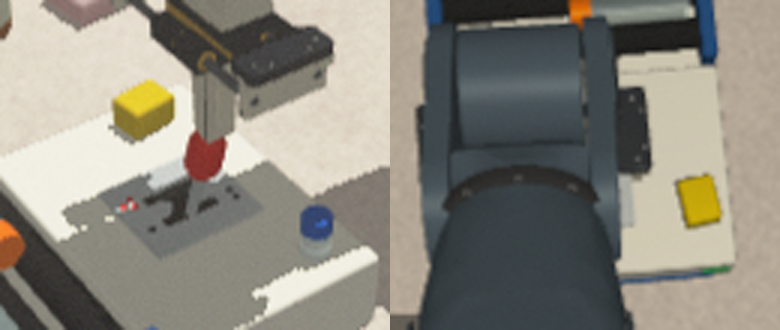

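The finger seems to be at the knob's upper end in the image, yet there is no force. I'll check the TCP's projection before going on.

Run:
```python
from h import *
c=arm.get_calibration("scene"); o=arm.get_obs(); p=np.array(o["position"],float)
for q in (p,p+[0,0,30],np.array([544,59,146.]),np.array([544,59,166.]),np.array([544,59,126.])):
    u=cv2.projectPoints(q[None],np.array(c["rvec"]),np.array(c["tvec"]),np.array([[c["fx"],0,c["cx"]],[0,c["fy"],c["cy"]],[0,0,1]]),None)[0].ravel(); print(q,u)
im=arm.camera("scene"); w=arm.camera("wrist")
A=cv2.resize(im[185:255,285:365],(400,350),interpolation=2); B=cv2.resize(w,(400,250))
cv2.imwrite("pics/a3.png",np.vstack([A,B])[...,::-1])
```

```text
[541.49198249  67.51884141 138.48740449] [325.61499283 224.62674782]
[541.49198249  67.51884141 168.48740449] [325.65005072 214.50792277]
[544.  59. 146.] [322.80654065 220.4541889 ]
[544.  59. 166.] [322.7984739 213.70097  ]
[544.  59. 126.] [322.81443149 227.06014802]
```

View pics/a3.png

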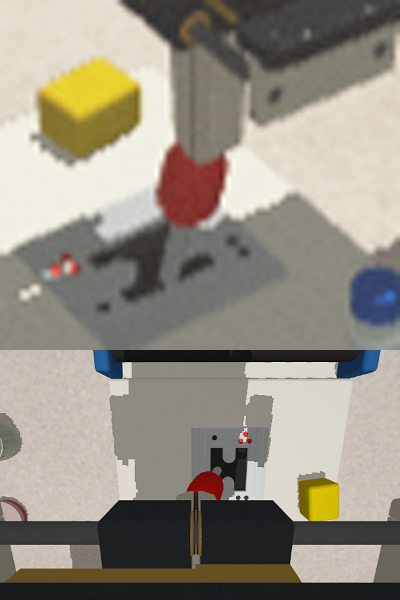

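The finger tip appears about 7 px higher than its projection and in front of the knob's top. I'll check this against the wrist camera.

Run:
```python
from h import *
c=arm.get_calibration("wrist"); o=arm.get_obs(); p=np.array(o["position"],float); print(p,o["joint_positions"],o["contact_force"])
w=arm.camera("wrist").copy()
R=cv2.Rodrigues(np.array(c["rvec"]))[0]; print("cam",-R.T@np.array(c["tvec"]).ravel(),R[2])
for q,col in ((p,(0,255,0)),(p+[0,0,30],(0,255,255)),(np.array([544,59,146.]),(255,255,255)),(np.array([547.4,28.7,80]),(255,0,255)),(np.array([544,59,166.]),(255,160,0))):
    u=cv2.projectPoints(q[None],np.array(c["rvec"]),np.array(c["tvec"]),np.array([[c["fx"],0,c["cx"]],[0,c["fy"],c["cy"]],[0,0,1]]),None)[0].ravel(); print(q,u.round(1))
    if 0<u[0]<640 and 0<u[1]<400: cv2.circle(w,tuple(int(v) for v in u),3,col,-1)
cv2.imwrite("pics/a4.png",w[...,::-1])
```

```text
[541.48748642  67.79858998 138.51759784] [2.24667237e+00 2.29584159e+01 9.81799898e+01 4.17728258e-03
 5.88661374e+01 8.81409617e+01] [ 0.21929214 -0.7436217   0.45299185]
cam [606.84829649  71.83734426 334.47940128] [-0.23629118 -0.01755017 -0.97152379]
[541.48748642  67.79858998 138.51759784] [311.7 224.5]
[541.48748642  67.79858998 168.51759784] [311.5 243.2]
[544.  59. 146.] [327.3 225.6]
[547.4  28.7  80. ] [364.1 196.1]
[544.  59. 166.] [328.8 238. ]
```

View pics/a4.png

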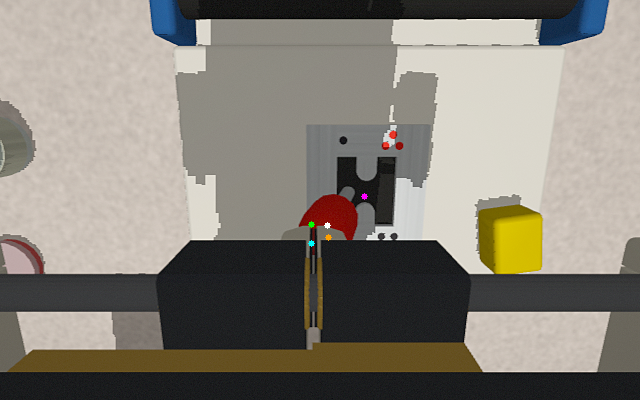

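Both cameras agree that the closed tips end about 25 mm above the reported TCP, and so hover just over the knob, which hasn't moved. I'll quantify this from the earlier free-air picture (tip at about (340,197) in the scene view).

```bash
python3 - <<'E'
from h import *
c=arm.get_calibration("scene")
for q in ([541.9,122.1,229.8],[541.9,122.1,250]):
    print(cv2.projectPoints(np.array([q]),np.array(c["rvec"]),np.array(c["tvec"]),np.array([[c["fx"],0,c["cx"]],[0,c["fy"],c["cy"]],[0,0,1]]),None)[0].ravel())
E
python3 -m creep '[0,0,-0.005,0,0,0, 0,-0.017,0,0,0,0, 0,-0.017,0,0,0,0, 0,-0.017,0,0,0,0, 0,0,0,0,0,0]'
python3 v.py a5
```

```text
[338.76564692 205.85742603]
[338.95320468 198.21883283]
time: 4.2
position: [537.7, 120.8, 143.9]
orientation: [[0.997, 0.073, 0.0], [0.073, -0.997, 0.001], [0.0, -0.001, -1.0]]
contact_force: [0.1, -1.0, 0.5]
width: 0.7
gripper_force: 0.0
tcp roller -3.0855039957466337 92.53386579716151 143.94438183850062 yaw 4.208155306719714 w 0.6707177655896419 F [ 0.12059372 -1.00391431  0.50927115] t 4.2
scene [(array([323.05521472, 220.96932515]), np.int32(163), array([13, 17], dtype=int32))]
top [(array([305.6       , 180.06666667]), np.int32(15), array([6, 3], dtype=int32))]
knob [536.88719922  51.97752981 136.02148306] 4.028361275760344 roller -8.821612350218889 23.969595944145148
```

View pics/a5.png

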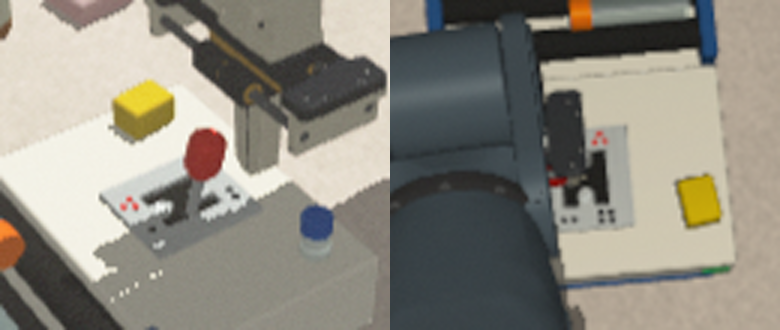

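The closed tips are about 23 mm above the reported TCP and the knob is unmoved. I'll descend 30 mm so the tip is at about 137, then push right.

```bash
python3 -m creep '[0.002,0,0.015,0,0,0, 0,0,0.015,0,0,0, 0,0.008,0,0,0,0, 0,0.008,0,0,0,0, 0,0.005,0,0,0,0, 0,0.005,0,0,0,0, 0,0.004,0,0,0,0, 0,0.004,0,0,0,0, 0,0.004,0,0,0,0, 0,0.004,0,0,0,0]'
python3 v.py a6
```

```text
time: 5.13
position: [543.2, 76.7, 114.0]
orientation: [[0.997, 0.072, 0.001], [0.072, -0.997, 0.0], [0.001, -0.0, -1.0]]
contact_force: [0.1, 3.3, 3.1]
width: 0.8
gripper_force: 1.8
tcp roller -0.7905264935291911 48.174657758152755 113.97624701850091 yaw 4.10988376328172 w 0.7640873080125893 F [0.13154555 3.2774031  3.14001446] t 5.1333
scene [(array([317.73863636, 218.29545455]), np.int32(88), array([ 7, 17], dtype=int32))]
top []
```

Contact at 3.3 N, and the knob is moving. I'll continue.

```bash
python3 -m creep '[0,0.004,0,0,0,0, 0,0.004,0,0,0,0, 0,0.004,0,0,0,0, 0,0.004,0,0,0,0, 0,0.004,0,0,0,0, 0,0.004,0,0,0,0, 0,0.004,0,0,0,0, 0,0.004,0,0,0,0, 0,0.004,0,0,0,0]'
python3 v.py a7; python3 -m creep '[0,0.003,0,0,0,0, 0,0.003,0,0,0,0]'
```

```text
time: 5.98
position: [545.4, 40.5, 113.5]
orientation: [[0.997, 0.072, -0.0], [0.072, -0.997, -0.0], [-0.0, 0.0, -1.0]]
contact_force: [0.0, 2.6, 2.7]
width: 0.5
gripper_force: 1.5
tcp roller -1.1118907372594693 11.878918177273759 113.50360776604074 yaw 4.100956387830238 w 0.48868607619396975 F [0.04222366 2.59009016 2.70518328] t 5.9833
scene [(array([309.06593407, 210.12087912]), np.int32(91), array([ 8, 17], dtype=int32))]
top []
time: 6.25
position: [545.7, 34.9, 113.4]
orientation: [[0.997, 0.072, -0.0], [0.072, -0.997, 0.0], [-0.0, -0.0, -1.0]]
contact_force: [-0.6, 2.3, -0.3]
width: 0.5
gripper_force: 1.3
```

View pics/a7.png

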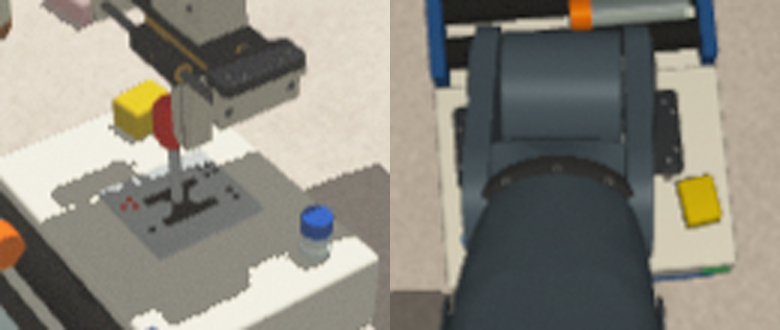

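The finger stands left of the knob and the knob leans right (crop 165,120). I'll keep pushing until the force rises at the stop.

```bash
for i in 1 2 3; do :; done; python3 -m creep '[0,0.002,0,0,0,0, 0,0.002,0,0,0,0]' | grep -E 'pos|force'; python3 -m creep '[0,0.002,0,0,0,0]' | grep -E 'pos|force';python3 -m creep '[0,0,0,0,0,0]' | grep -E 'pos|force'; python3 v.py a8
```

```text
position: [546.0, 30.8, 113.3]
contact_force: [0.4, 3.1, -2.3]
gripper_force: 1.2
position: [546.1, 28.8, 113.3]
contact_force: [-0.2, 2.9, -1.7]
gripper_force: 1.2
position: [546.2, 28.6, 113.3]
contact_force: [0.5, 2.1, 0.1]
gripper_force: 0.9
tcp roller -1.236929992790637 0.030217924377448316 113.32793558820589 yaw 4.091519583470489 w 0.4258370892073182 F [0.49436234 2.12700667 0.1153595 ] t 6.5833
scene [(array([306.59302326, 208.6744186 ]), np.int32(86), array([ 8, 18], dtype=int32))]
top []
```

```bash
python3 -m creep '[0,0.0015,0,0,0,0]' | grep -E 'pos|ct_force'; python3 -m creep '[0,0.0015,0,0,0,0]' | grep -E 'pos|ct_force';python3 -m creep '[0,0.0015,0,0,0,0]' | grep -E 'pos|ct_force'; python3 v.py a8
```

```text
position: [546.3, 27.6, 113.4]
contact_force: [-0.4, 3.6, -1.7]
position: [546.4, 26.0, 113.4]
contact_force: [0.4, 3.1, -1.3]
position: [546.6, 24.4, 113.5]
contact_force: [-0.6, 2.1, -1.7]
tcp roller -1.151109418364798 -4.232303130170519 113.47023114979481 yaw 4.108375068951151 w 0.7829586055488268 F [-0.56319044  2.13367606 -1.66805408] t 6.9333
scene [(array([305.72941176, 208.34117647]), np.int32(85), array([ 8, 17], dtype=int32))]
top []
```

```bash
python3 - <<'E'
from h import *
c=arm.get_calibration("scene"); g=np.array([547.4,28.7]); a=np.radians(4.1); X=np.array([np.cos(a),np.sin(a)]);Y=np.array([-X[1],X[0]])
for y in (31,-20,-26,-32):
    q=np.r_[g-X*1+Y*y,146]
    print(y,cv2.projectPoints(q[None],np.array(c["rvec"]),np.array(c["tvec"]),np.array([[c["fx"],0,c["cx"]],[0,c["fy"],c["cy"]],[0,0,1]]),None)[0].ravel())
print(blobs(arm.camera("scene"),(172,150,60),(6,255,255),(290,195,360,250)))
E
python3 -m creep '[0,0.0015,0,0,0,0]' | grep -E 'pos|ct_force'; python3 -m creep '[0,0.0015,0,0,0,0]' | grep -E 'pos|ct_force'
```

```text
31 [322.85794199 220.61008042]
-20 [310.68636777 209.42472464]
-26 [309.30116834 208.15176288]
-32 [307.92545717 206.88752059]
[(array([305.72941176, 208.34117647]), np.int32(85), array([ 8, 17], dtype=int32))]
position: [546.7, 23.1, 113.5]
contact_force: [-0.3, 1.7, -1.9]
position: [546.7, 21.6, 113.5]
contact_force: [-0.2, 6.8, -1.9]
```

The force has risen to 6.8 N, so the lever is at the right stop. I'll go around behind the knob (left, back, right), 8 mm lower.

```bash
python3 -m creep '[0,-0.011,0,0,0,0, 0,-0.011,0,0,0,0, -0.016,0,0,0,0,0, -0.017,0,0,0,0,0, -0.017,0,0,0,0,0, 0,0.0155,0.004,0,0,0, 0,0.0155,0.004,0,0,0, 0,0.016,0,0,0,0, 0,0,0,0,0,0]'
python3 v.py a9
```

```text
time: 8.0
position: [499.1, -8.2, 105.7]
orientation: [[0.997, 0.071, 0.001], [0.071, -0.997, -0.001], [0.0, 0.001, -1.0]]
contact_force: [-0.2, -0.1, -0.1]
width: 0.5
gripper_force: 0.0
tcp roller -50.8570092066315 -33.32263876453434 105.65418822297508 yaw 4.0601108312741765 w 0.48684224550181776 F [-0.17696551 -0.0896575  -0.14506575] t 8.0
scene [(array([308.00568182, 207.61363636]), np.int32(176), array([13, 17], dtype=int32))]
top []
```

View pics/a9.png

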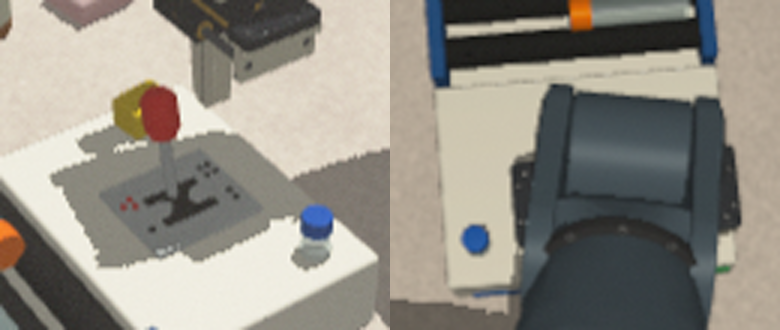

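The knob is at (308,207.6), exactly where the right stop at neutral should put it. The finger is behind it and everything else stands. Now I'll push forward.

```bash
python3 -m creep '[0.008,0,0,0,0,0, 0.007,0,0,0,0,0, 0.005,0,0,0,0,0, 0.005,0,0,0,0,0, 0.004,0,0,0,0,0, 0.004,0,0,0,0,0, 0.004,0,0,0,0,0]'  | grep -E 'pos|ct_force'
python3 -m creep '[0.004,0,0,0,0,0, 0.004,0,0,0,0,0, 0.004,0,0,0,0,0]' | grep -E 'pos|ct_force'; python3 v.py b0
```

```text
position: [535.7, -4.3, 105.5]
contact_force: [-3.3, 0.6, 3.8]
position: [547.9, -3.5, 105.6]
contact_force: [-3.8, 0.8, 3.9]
tcp roller -1.755185475738616 -32.17565106657437 105.57910346752256 yaw 4.098017457996598 w 0.2917008392214392 F [-3.78861601  0.8051457   3.87513295] t 8.9333
scene [(array([300.14367816, 211.22413793]), np.int32(174), array([13, 18], dtype=int32))]
top []
```

```bash
python3 -m creep '[0.004,0,0,0,0,0, 0.004,0,0,0,0,0, 0.003,0,0,0,0,0]' | grep -E 'pos|ct_force'
python3 -m creep '[0.002,0,0,0,0,0]' | grep -E 'pos|ct_force'; python3 -m creep '[0.002,0,0,0,0,0]' | grep -E 'pos|ct_force'
python3 - <<'E'
from h import *
c=arm.get_calibration("scene"); g=np.array([547.4,28.7]); a=np.radians(4.1); X=np.array([np.cos(a),np.sin(a)]);Y=np.array([-X[1],X[0]])
for x,z in ((-1,146),(30,142),(35,141.5),(41,140)):
    q=np.r_[g+X*x-Y*32,z]
    print(x,cv2.projectPoints(q[None],np.array(c["rvec"]),np.array(c["tvec"]),np.array([[c["fx"],0,c["cx"]],[0,c["fy"],c["cy"]],[0,0,1]]),None)[0].ravel())
print(blobs(arm.camera("scene"),(172,150,60),(6,255,255),(280,195,360,250)))
E
```

```text
position: [558.6, -2.7, 105.2]
contact_force: [-3.4, 0.3, -1.1]
position: [560.7, -2.5, 105.2]
contact_force: [-2.9, 1.1, -1.4]
position: [562.5, -2.4, 105.2]
contact_force: [-2.8, 0.2, -0.9]
-1 [307.92545717 206.88752059]
30 [297.0436179  212.77434086]
35 [295.26579215 213.68708469]
41 [293.13914995 215.08294505]
[(array([294.88439306, 214.9017341 ]), np.int32(173), array([14, 17], dtype=int32))]
```

```bash
for i in 1; do :; done; python3 -m creep '[0.002,0,0,0,0,0]' | grep -E 'pos|ct_force'; python3 -m creep '[0.002,0,0,0,0,0]' | grep -E 'pos|ct_force'; python3 -m creep '[0.0015,0,0,0,0,0]' | grep -E 'pos|ct_force'
```

```text
position: [564.4, -2.3, 105.3]
contact_force: [-2.7, 0.1, -2.1]
position: [566.6, -2.2, 105.5]
contact_force: [-2.7, -0.3, -1.2]
position: [568.3, -2.1, 105.5]
contact_force: [-3.0, 0.1, -1.3]
```

```bash
python3 -m creep '[0.0015,0,0,0,0,0]' | grep -E 'pos|ct_force'; python3 -m creep '[0.0015,0,0,0,0,0]' | grep -E 'pos|ct_force'; python3 -c "
from h import *
print(blobs(arm.camera('scene'),(172,150,60),(6,255,255),(280,195,360,250)))"
```

```text
position: [569.6, -2.0, 105.5]
contact_force: [-5.0, 0.1, -2.1]
position: [570.6, -1.9, 105.3]
contact_force: [-6.7, -0.1, -2.0]
[(array([292.6626506 , 216.65662651]), np.int32(166), array([14, 17], dtype=int32))]
```

At the forward stop, since the force is rising and the pixel matches the slot end (293,215). One small extra push, then I'll withdraw and look.

```bash
python3 -m creep '[0.001,0,0,0,0,0]' | grep -E 'pos|ct_force'; python3 -m creep '[-0.01,0,0,0,0,0, -0.02,0,0,0,0,0, -0.02,0,0,0,0,0, 0,0,-0.03,0,0,0, 0,0,-0.03,0,0,0, 0,0,-0.03,0,0,0, 0,0.03,-0.02,0,0,0, -0.02,0.035,0,0,0,0, -0.03,0.035,0,0,0,0, -0.03,0.035,0,0,0,0, -0.03,0.035,0,0,0,0, -0.03,0.035,0,0,0,0]' | grep -E 'pos|ct_force'
python3 -m creep '[-0.02,0.035,0,0,0,0, 0,0.035,0,0,0,0, 0,0.035,0,0,0,0, 0,0.035,0,0,0,0, 0,0,0,0,0,0, 0,0,0,0,0,0]' | grep -E 'pos|ct_force'
sed -i 's/(290,200,360,250)/(280,200,360,250)/' v.py; python3 v.py b1
python3 - <<'E'
from h import *
T=arm.camera("top");c=arm.get_calibration("top")
for lo,hi,box in [((105,120,60),(125,255,255),(268,188,290,212)),((20,150,90),(32,255,255),(340,170,370,200))]: print(blobs(T,lo,hi,box)[:2])
E
```

```text
position: [571.0, -1.8, 105.1]
contact_force: [-7.9, 0.1, -1.0]
position: [407.2, -207.4, 216.3]
contact_force: [1.0, -0.5, -0.2]
position: [398.0, -348.3, 215.6]
contact_force: [0.4, 0.1, -0.6]
tcp roller -175.96436721956005 -365.3156799733212 215.56435356346302 yaw 3.9785758391807744 w 0.24989702708060454 F [ 0.40290795  0.09687923 -0.57905691] t 11.55
scene [(array([292.89772727, 216.39204545]), np.int32(176), array([15, 17], dtype=int32))]
top [(array([323.67256637, 159.16814159]), np.int32(113), array([11, 14], dtype=int32))]
knob [593.06716785   2.26660346 138.92430318] 0.8147540593055699 roller 43.66037535727885 -29.630833534223694
[(array([278.21428571, 199.19642857]), np.int32(56), array([9, 9], dtype=int32))]
[(array([352.63586957, 186.40217391]), np.int32(184), array([14, 18], dtype=int32))]
```

The knob is at (+43.7, -29.6, 139) against the expected (+41, -32, 140), so it is home within measurement error. The vial and box haven't moved by a pixel.

```bash
python3 -c "
from bench import arm
print(arm.finish_job())"
```

```text
the job is handed in; nothing more can be done
None
```

The lever was already at neutral; I pushed it right, then fully forward to the stop in slot 3, let go, backed the arm clear and handed in at about 12 s, with no push reading over 8 N, the vial and yellow box unmoved, and the bench items kept clear of but not re-measured.

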